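# Snap the filler cap onto the detergent refill station

### The arm

A 6-joint arm with a two-finger parallel gripper is mounted at the origin on the work surface. World frame = base frame: x ahead of the robot, y to its left, z up, the work surface at z = 0. Lengths are in m, angles in rad, forces in N, time in s.
With the tool pointing down it reaches from about 0.425 to 0.95 m from the base axis. Payload 3.5 kg.
Tool frame: the origin (TCP) lies at the very end of the fingers, on their centre line; the grasp point (between the pads) lies 19 mm behind it; x points along the fingers, z is the direction in which the jaws open and shut, and the axes are right-handed (so a half turn about x gives the same grasp; the last joint's range is limited). The gripper opens to 85 mm and grips with 20 to 120 N. Pads are 22 mm wide; open, the fingers measure 114 mm over their backs; the gripper's body (76 mm by 85 mm) begins 54 mm behind the grasp point. The pads swing forward as they close: fully open they stand 13 mm farther back than shut.
Start: joints at [1.199, 0.286, 1.577, -0, 1.279, -0.15], TCP at [0.148, 0.658, 0.231] pointing down, gripper open.
Joint ranges: [-2.77, 2.77], [-0.9, 2.22], [0.21, 2.48], [-1.53, 4.67], [0.24, 2.81], [-2.84, 2.84]. Speed limits (rad/s): [2.79, 2.79, 3.14, 3.14, 3.14, 3.14].

### API

Orientations are given as a unit quaternion [x, y, z, w].
In Python, from plant import ctrl, cams gives the robot as it stands.
- The arm moves only by the tool play_rows, never from a script. Its argument "rows" is a list of rows, each a list of 3 entries, a list of its own where there are three numbers: the opening in per cent of the stroke, from 0 (shut) to 100 (fully open), then the shift along the tool's x, y, z in units of 0.3 m (1.0 is 0.3 m), then the turn, a rotation vector about the tool's x, y, z in units of pi/2 rad (1.0 is pi/2 rad). A call has 1 to 10 rows; each row is the pose to reach, as a shift and turn from the pose commanded when the call began, along the tool's axes at that moment; what a row does not reach only later rows make up. A row lasts 1/12 s, in which the tool goes at most 41.7 mm and 7.16 degrees, less where a joint would pass 70% of its speed; a pose out of reach is approached as far as the arm can. A call with a number of a shift or a turn outside -1 to 1 is refused whole. A call with a gripper value outside its range is refused whole. The fingers move at their own pace and stop on an object; "force" is the grip in N (left out, the last holds). Time passes only in rows, so rows that repeat a pose let the fingers close. It gives the time, the measured TCP pose, the force and the opening at its end, in the units of the state.
- ctrl.get_state(): the state, without advancing time (a new reading comes with each control period).
- cams.read_camera(name): name is "scene" or "top"; returns a dict with "color" (384x512x3 uint8, red, green, blue), "fx", "fy", "cx", "cy" (pixels), "k1" (the pictures are not rectified: a ray, as slopes to the right and down, at radius r is drawn at 1 + k1 r^2 times it, then the intrinsics apply), "view" (4x4, takes a point from world to camera coordinates). Camera axes: x right, y down, z forward; pixel columns grow to the right and rows downward; lengths in m; the calibration is good to about 2 mm. A picture is of the moment at which its call begins. There is no depth.
- ctrl.sign_off(): hands the job in, once; it reports no verdict.
The state is a dict: "time": time; "qpos": joint angles; "dq": joint speeds; "joint_efforts": joint torques, N m; "eef_pos": TCP position; "tcp_rot": TCP orientation; "contact_force": force on the tool from outside, world axes, zero at the start; "wrist_torque": the same for the moment, N m; "opening": opening from 0.0 (shut) to 1.0 (fully open).
Only numpy, scipy, OpenCV 4.12 (cv2) and the standard library are available. Lean on these libraries where they do the work, as an engineer would, in place of code of your own. Each camera call takes 0.05 s, during which the arm holds its last target. There are 200 camera calls.

### The job

Slide the clear guard of the white detergent refill station fully open by its blue handle. Then put the orange snap cap over the black filler neck in the station's well and press it straight down, on past the click, until it sits fully home on its grey seat. Finish with the gripper still holding or touching the cap and pressing it firmly down onto the seat (do not let go), with the guard left open and the other things on the shelf left where they are.

Things in the scene. Friction and masses are not known exactly. Their poses are not given: they have to be found in the camera images.
- station: Low white refill station fixed to the shelf, 150 (x) by 278 (y) mm, z 0 to 50 mm; two aluminium tracks along its y at x = +-68 to 75 mm stand to 62 mm. Origin: on the shelf under the filler neck's axis. Open well round the neck: x and y within +-65 mm, floor at 8 mm; solid deck from y = +65 to +201 mm. Yaw within 0.25 rad; the guard slides along the station's own y.
- seat: Grey disc 54 mm across and 4 mm thick on the well's floor, round the neck; origin at the centre of its underside (8 mm above the shelf), coaxial with the neck. The seated cap rests on its top face.
- seat_top (a point): Centre of the seat's top face, on the neck's axis, 12 mm above the shelf; axes as the station. A cap pushed down the neck slides freely until its underside is about 15 mm above this point, where it meets the sprung balls; 7 to 12 N pushes it on, below 8 mm the resistance is gone (the click) and the balls draw it down; at 0 mm it bottoms on the rigid seat, where a firm push is about 10 N.
- guard (a joint): Slide of the clear guard in m: 0 = shut over the well, 0.128 = fully open, over the deck; grows towards the station's +y. Friction about 1.5 N, stays where it is left. Starts 0 to 20 mm open. The panel is 134 by 130 mm, from 52 to 58 mm above the shelf.
- guard_grip (a point): Point on the guard's blue handle, a fin standing up in the middle of the panel: 44 mm along the station's x, 14 mm thick along its y, from 58 to 88 mm above the shelf; this point is 76 mm above the shelf, at its middle. Moves with the guard; axes as the station.
- cap: Loose orange snap cap, 30 to 60 g, standing on the shelf mouth down. Round skirt 42 mm diameter and 33 mm tall (about 44 mm over its ribs), with a round knob 24 mm diameter and 25 mm tall on top (33 to 58 mm above the origin). Mouth (bore) 27 mm in diameter. Origin: centre of the underside; z up along its axis.
- stopper: Chrome door stopper, 40 mm diameter, 48 mm tall, loose; origin under its centre. Leave alone.
- lint_base: Pink lint roller base, 50 mm diameter, 68 mm tall, loose; origin under its centre. Leave alone.
- detergent: Closed yellow detergent bottle, 84 mm diameter, 220 mm tall, loose; origin under its centre. Leave alone.
- neck_top (a point): Centre of the top of the black upright filler neck (stud), 26 mm above the seat's top, 38 mm above the shelf. The neck is 24 mm in diameter, tapering over its top 6 mm to 15 mm. Four sprung steel balls stand out of its sides, 31 mm across, centred 16.4 mm below this point.
There are look-alikes about, which are no part of the job. Of the things that look like the cap, take the one that is nearest to the robot's base at the start.

How it is judged:
On the way, in this order (a step that is already met when the one before it is completed fails the run):
1. the guard is slid fully open (value of joint guard above 0.115 m), for 0.2 s.
2. the cap has snapped past the balls, home on its seat (horizontal distance between cap and seat_top below 0.004 m and z of cap in the frame of seat_top below 0.0025 m and contact force between cap and seat above 4 N), for 0.2 s.
At the end, for the whole second after the job is handed in: Through the last second the guard is open (over 110 mm), the cap is snapped on: within 4 mm of the neck's axis, upright within 0.08 rad and its underside within 2.5 mm of the seat's top; the fingers touch the cap (over 2 N) and it is pressed on the seat with more than 4 N (all of step 2 and value of joint guard above 0.11 m and angle between the z axis of cap and the z axis of seat_top, either way round below 0.08 rad and contact force between the fingers and cap above 2 N); the arm keeps its last pose, push and grip.
It fails at once if another thing on the shelf is shoved away (over 20 mm) or tipped (distance of any of stopper, lint_base, detergent from where it was at the start of the episode above 0.02 m or angle between any of stopper, lint_base, detergent's own z axis and vertical above 0.3 rad).
It also fails if it takes over 64 s, if anything falls off the work surface, if the arm or the gripper's body presses on something with over 40 N, if the wrist force passes 120 N, or if a joint passes its speed limit or range.

## Working session

There is one attempt and no reset: what is moved stays moved. The work goes in short steps, Python scripts to look and compute and a tool call to move; the robot and the scene stay as the last step left them, time stands still between calls to the robot, and variables do not carry over. Pictures are saved under pics/ and viewed, about 8 in all and at most 12, crops included, and the job is handed in when it is done.

Besides the shell and the picture viewer there is one more tool, called after ">>>" as name([rows], argument=value, ...), one row to a line, values as JSON. play_rows: Moves the arm, as the interface text tells. Shifts and turns lie within -1 to 1; 1 stands for 0.3 m of shift or pi/2 rad of turn. Its arguments: {"type":"object","properties":{"rows":{"type":"array"},"force":{"type":"number"}},"required":["rows"]}

```bash
mkdir -p pics; cat > h.py <<'E'
import numpy as np,cv2
from plant import ctrl,cams
from scipy.spatial.transform import Rotation as R
def pix(c,P):
    P=np.atleast_2d(P);v=np.array(c['view']);q=P@v[:3,:3].T+v[:3,3]
    s=q[:,:2]/q[:,2:];r2=(s**2).sum(1,keepdims=True);s=s*(1+c['k1']*r2)
    return s*[c['fx'],c['fy']]+[c['cx'],c['cy']]
def ray(c,uv):
    d=(np.array(uv,float)-[c['cx'],c['cy']])/[c['fx'],c['fy']];s=d.copy()
    for _ in range(30): s=d/(1+c['k1']*(s@s))
    v=np.array(c['view']);o=-v[:3,:3].T@v[:3,3];return o,v[:3,:3].T@np.array([s[0],s[1],1])
def atz(c,uv,z):
    o,d=ray(c,uv);return o+d*(z-o[2])/d[2]
def tool(p):  # world target -> shift in tool units
    s=ctrl.get_state();r=R.from_quat(s['tcp_rot']);return r.inv().apply(np.array(p)-s['eef_pos'])/0.3
E
python3 - <<'E'
from h import *
for n in('scene','top'):
    c=cams.read_camera(n);cv2.imwrite(f'pics/{n}0.png',cv2.resize(c['color'][:,:,::-1],None,fx=1.5,fy=1.5,interpolation=cv2.INTER_CUBIC))
    o,d=ray(c,(256,192));print(n,o,d,c['k1'],c['fx'])
s=ctrl.get_state();print(s);print(R.from_quat(s['tcp_rot']).as_matrix())
E
```

```text
scene [1.1890588  0.56242699 0.89741124] [-0.53426139 -0.49166439 -0.6877002 ] -0.014693720223934245 421.45114013794574
top [ 0.37277734 -0.01869986  0.95533015] [ 0.21754182 -0.0439657  -0.97511569] -0.10154331523001786 360.75449682220227
{'time': 0.1, 'qpos': array([ 1.19903992e+00,  2.87130032e-01,  1.57800135e+00, -5.05612424e-06,
        1.27859416e+00, -1.49988929e-01]), 'dq': array([-0.00143174, -0.00180694, -0.00298612, -0.00063785,  0.0015307 ,
        0.00018842]), 'joint_efforts': array([ 1.33006222e-03, -4.07294118e+01, -2.93702978e+01, -7.71979012e-05,
        3.33903568e-03,  8.34498678e-06]), 'eef_pos': array([0.14822111, 0.65793102, 0.23006602]), 'tcp_rot': array([-0.4419803 ,  0.55290889,  0.44122204,  0.55160518]), 'contact_force': array([-0.17228333, -0.29243719, -0.71731422]), 'wrist_torque': array([-0.00392029,  0.03861931,  0.0220239 ]), 'opening': 1.0009516143942057}
[[-7.70264908e-04 -9.75510411e-01  2.19951917e-01]
 [-1.98894893e-03  2.19953041e-01  9.75508433e-01]
 [-9.99997725e-01  3.13926784e-04 -2.10966250e-03]]
```

View pics/scene0.png

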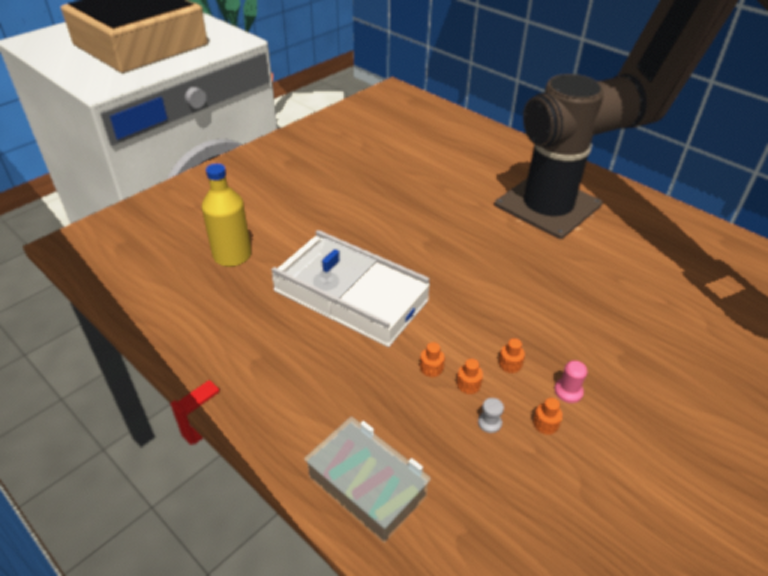

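View pics/top0.png

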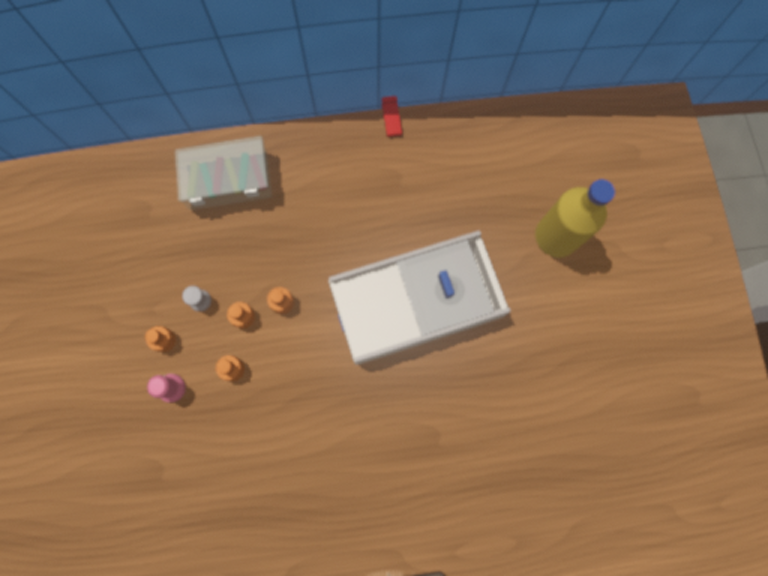

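The scene view has five orange caps at about (432,358), (470,376), (512,355), (548,415), with four visible there and four in the top view. The station has its blue handle at (331,261) in the scene view and (446,284) in the top view. The stopper, lint base and bottle are also visible. Next I'll enlarge these areas.

```bash
python3 - <<'E'
from h import *
for n,u in(('top',[(280,300),(240,315),(230,368),(158,338)]),('scene',[(432,358),(470,376),(512,355),(548,415)])):
    c=cams.read_camera(n)
    for p in u:
        q=atz(c,np.array(p)/1.5,.035);print(n,p,q.round(3),np.hypot(*q[:2]).round(3))
    def crop(x,y,w,h,k): return cv2.resize(c['color'][y:y+h,x:x+w,::-1],None,fx=k,fy=k,interpolation=cv2.INTER_CUBIC)
    if n=='top': a=[crop(215,150,130,96,6),crop(120,215,66,50,8)]
    else: a=[crop(175,150,120,85,6.5),crop(310,215,66,50,8)]
    cv2.imwrite(f'pics/{n}_st.png',a[0]);
    if n=='top':t=a[1]
    else: cv2.imwrite('pics/caps.png',np.vstack([cv2.resize(t,(528,400))[:300],a[1][:300]]) if 0 else np.hstack([t[:, :400],a[1][:, :400]]))
E
```

```text
top (280, 300) [0.58  0.122 0.035] 0.593
top (240, 315) [0.563 0.194 0.035] 0.595
top (230, 368) [0.473 0.218 0.035] 0.521
top (158, 338) [0.54  0.34  0.035] 0.639
scene (432, 358) [0.591 0.131 0.035] 0.605
scene (470, 376) [0.576 0.205 0.035] 0.611
scene (512, 355) [0.486 0.23  0.035] 0.537
scene (548, 415) [0.551 0.348 0.035] 0.652
```

View pics/top_st.png

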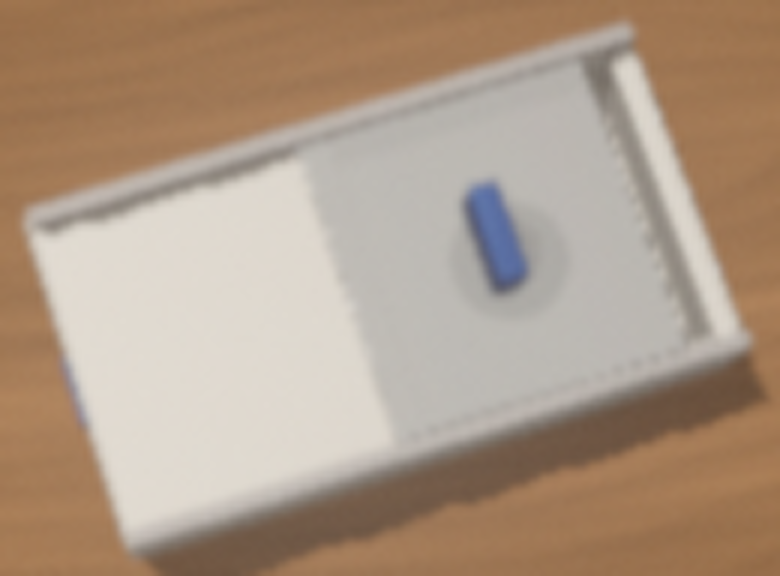

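View pics/scene_st.png

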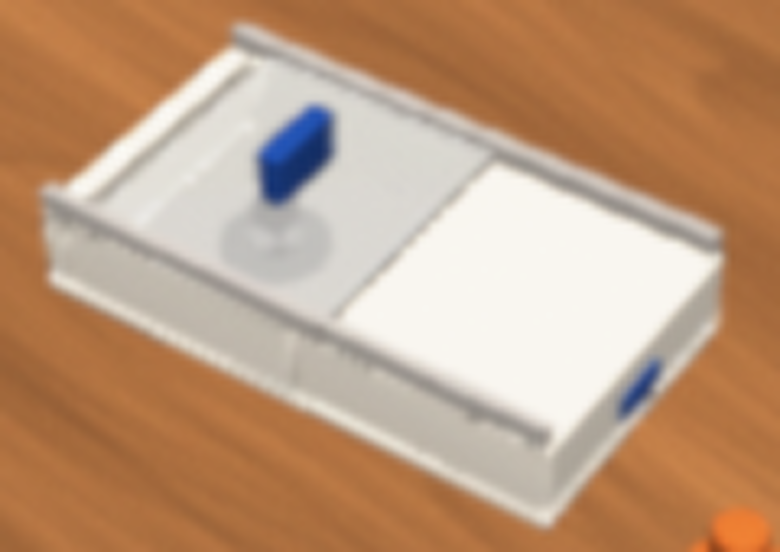

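View pics/caps.png

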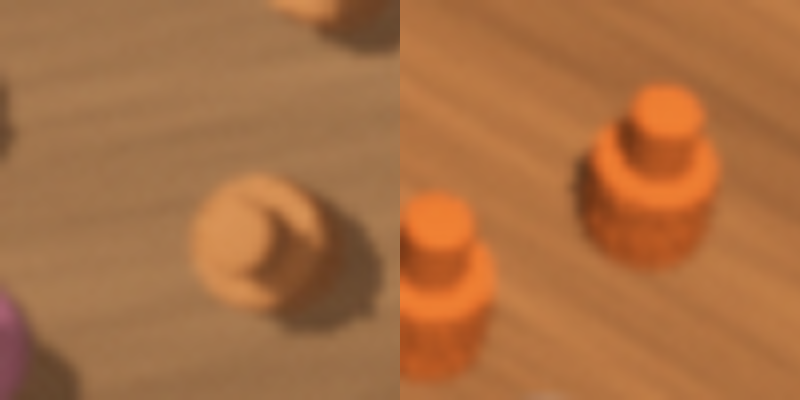

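Top crop: the far track runs from (28,213) to (632,25), the near track ends at (750,338) and (130,548), and the handle top is near (497,233). Scene crop: the near track runs from (45,190) to (548,435), the far track from (238,28) to (722,235), and the handle top is near (296,135). Cap knob tops are at (234,243) in the top view and (268,112) in the scene view.

```bash
cat > fit.py <<'E'
from h import *
from scipy.optimize import least_squares
T=cams.read_camera('top');S=cams.read_camera('scene')
f=lambda p,k,o:(np.array(p)+.5)/k-.5+np.array(o)
def pt(c,k,o,L): return [(c,f(p,k,o),w) for p,w in L]
# station-frame points; 'h' = moves with guard
obs_t=pt(T,6,(215,150),[((27,212),(.075,.201,.062)),((632,24),(.075,-.077,.062)),((748,335),(-.075,-.077,.062)),((130,546),(-.075,.201,.062)),((480,184),(.022,'+',.088)),((512,283),(-.022,'+',.088)),((496,233),(0,'0',.088))])
obs_s=pt(S,6.5,(175,150),[((43,188),(.075,-.077,.062)),((548,432),(.075,.201,.062)),((237,25),(-.075,-.077,.062)),((722,233),(-.075,.201,.062)),((50,284),(.075,-.077,0)),((550,526),(.075,.201,0)),((720,325),(-.075,.201,0)),((321,108),(-.022,'0',.088)),((263,160),(.022,'0',.088))])
def W(p,w):
    y=w[1] if not isinstance(w[1],str) else p[3]
    a=np.cos(p[2]),np.sin(p[2]);return [p[0]+a[0]*w[0]-a[1]*y,p[1]+a[1]*w[0]+a[0]*y,w[2]]
for nm,o in(('top',obs_t),('scene',obs_s),('both',obs_t+obs_s)):
    r=least_squares(lambda p:np.concatenate([pix(c,W(p,w))[0]-u for c,u,w in o]),[.6,-.1,.2,0],loss='soft_l1')
    print(nm,r.x.round(4),r.fun.reshape(-1,2).round(1).tolist())
print('cap',atz(T,f((234,243),8,(120,215)),.058),atz(S,f((268,112),8,(310,215)),.058))
print('cap skirt top',atz(T,f((260,242),8,(120,215)),.033))
print(tool([0,0,0]))
E
python3 fit.py
```

```text
top [ 0.5661 -0.1776  0.1852  0.0177] [[-0.7, -0.0], [0.3, -0.5], [1.4, 1.3], [-0.2, 0.4], [-0.4, -0.3], [0.2, -0.3], [-0.1, -0.3]]
scene [ 0.5674 -0.1744  0.1894  0.0152] [[-1.1, 0.1], [0.4, 0.1], [-0.4, -0.8], [0.8, -0.4], [0.0, 0.4], [-0.4, 0.8], [-0.2, 0.5], [0.2, -0.7], [0.3, -0.7]]
both [ 0.5664 -0.1759  0.1868  0.0161] [[-1.4, 0.1], [-0.4, -0.5], [0.8, 1.2], [-0.8, 0.5], [-0.5, -0.5], [0.2, -0.5], [-0.1, -0.5], [-1.2, -0.4], [0.1, -0.3], [-0.4, -1.2], [0.6, -0.7], [-0.1, -0.0], [-0.7, 0.4], [-0.4, 0.2], [0.3, -1.0], [0.4, -1.0]]
cap [0.47323955 0.22344326 0.058     ] [0.47768049 0.22592757 0.058     ]
cap skirt top [0.47533457 0.22178207 0.033     ]
[ 7.71355634e-01 -2.72220886e-04 -2.24852995e+00]
```

```bash
cat >> h.py <<'E'
def go(p,yaw=None):
    s=ctrl.get_state();M=R.from_quat(s['tcp_rot']);j=M.as_matrix()[:,2];y=np.degrees(np.arctan2(j[1],j[0]))
    print('t',round(s['time'],2),'tcp',s['eef_pos'].round(4),'jaw',y.round(2),'open',round(s['opening'],3),'F',s['contact_force'].round(1),'q',s['qpos'].round(2))
    print('shift',tool(p).round(3),end=' ')
    if yaw is not None:
        # full correction to pointing straight down with jaw at yaw
        a=np.radians(yaw);z=np.array([np.cos(a),np.sin(a),0]);x=np.array([0,0,-1.]);D=np.column_stack([x,np.cross(z,x),z])
        print('turn',(M.inv()*R.from_matrix(D)).as_rotvec().round(4)/(np.pi/2))
E
python3 -c "
from h import *
go([.40,.46,.2],100.7);go([.5634,-.160,.2])"
```

```text
t 0.3 tcp [0.1484 0.6583 0.2308] jaw 77.29 open 1.003 F [0.2 0.  0. ] q [ 1.2   0.29  1.58 -0.    1.28 -0.15]
shift [ 0.103 -0.964 -0.46 ] turn [-2.60059177e-01 -5.09295818e-04 -1.90985932e-04]
t 0.3 tcp [0.1484 0.6583 0.2308] jaw 77.29 open 1.003 F [0.2 0.  0. ] q [ 1.2   0.29  1.58 -0.    1.28 -0.15]
shift [ 0.105 -1.95  -2.356]
```

>>> play_rows([
  [40,[0.1,-0.96,-0.46],[-0.26,0,0]],
  [40,[0.1,-0.96,-0.46],[-0.26,0,0]],
  [40,[0.1,-0.96,-0.46],[-0.26,0,0]],
  [40,[0.1,-0.96,-0.46],[-0.26,0,0]],
  [40,[0.1,-0.96,-0.46],[-0.26,0,0]],
  [40,[0.1,-0.96,-0.46],[-0.26,0,0]],
  [40,[0.1,-0.96,-0.46],[-0.26,0,0]],
  [40,[0.1,-0.96,-0.46],[-0.26,0,0]],
  [40,[0.1,-0.96,-0.46],[-0.26,0,0]],
  [40,[0.1,-0.96,-0.46],[-0.26,0,0]],
], force=30)

```text
time: 1.13
eef_pos: [0.4002, 0.4593, 0.201]
tcp_rot: [-0.543, 0.452, 0.544, 0.452]
contact_force: [0.8, -0.8, -0.1]
opening: 0.397
```

```bash
python3 -c "
from h import *
go([.52,.18,.2],100.7)"
```

```text
t 1.13 tcp [0.4002 0.4593 0.201 ] jaw 100.49 open 0.397 F [ 0.8 -0.8 -0.1] q [ 0.69  0.17  1.77  0.    1.2  -1.07]
shift [ 0.003 -0.223 -0.988] turn [-0.00235549 -0.         -0.0005093 ]
```

>>> play_rows([
  [40,[0,-0.22,-0.98],[0,0,0]],
  [40,[0,-0.22,-0.98],[0,0,0]],
  [40,[0,-0.22,-0.98],[0,0,0]],
  [40,[0,-0.22,-0.98],[0,0,0]],
  [40,[0,-0.22,-0.98],[0,0,0]],
  [40,[0,-0.22,-0.98],[0,0,0]],
  [40,[0,-0.22,-0.98],[0,0,0]],
  [40,[0,-0.22,-0.98],[0,0,0]],
  [40,[0,-0.22,-0.98],[0,0,0]],
])

```text
time: 1.88
eef_pos: [0.5191, 0.1827, 0.2017]
tcp_rot: [0.544, -0.452, -0.544, -0.452]
contact_force: [-0.8, -0.4, 0.4]
opening: 0.4
```

>>> play_rows([
  [40,[0.2,0.08,-1],[0,0,0]],
  [40,[0.2,0.08,-1],[0,0,0]],
  [40,[0.2,0.08,-1],[0,0,0]],
  [40,[0.2,0.08,-1],[0,0,0]],
  [40,[0.2,0.08,-1],[0,0,0]],
  [40,[0.2,0.08,-1],[0,0,0]],
  [40,[0.2,0.08,-1],[0,0,0]],
  [40,[0.2,0.08,-1],[0,0,0]],
  [40,[0.2,0.08,-1],[0,0,0]],
])

```text
time: 2.63
eef_pos: [0.5508, -0.1161, 0.1405]
tcp_rot: [-0.544, 0.452, 0.544, 0.452]
contact_force: [0.1, 0.7, -0.3]
opening: 0.396
```

```bash
python3 -c "
from h import *
go([.5634,-.160,.12],100.7);go([.5634,-.160,.067],100.7)"
```

```text
t 2.63 tcp [ 0.5508 -0.1161  0.1405] jaw 100.58 open 0.396 F [ 0.1  0.7 -0.3] q [-0.39  0.14  1.93  0.    1.08 -2.14]
shift [ 0.068 -0.015 -0.152] turn [-0.00127324  0.0005093  -0.0005093 ]
t 2.63 tcp [ 0.5508 -0.1161  0.1405] jaw 100.58 open 0.396 F [ 0.1  0.7 -0.3] q [-0.39  0.14  1.93  0.    1.08 -2.14]
shift [ 0.245 -0.015 -0.152] turn [-0.00127324  0.0005093  -0.0005093 ]
```

>>> play_rows([
  [40,[0,-0.015,-0.152],[0,0,0]],
  [40,[0,-0.015,-0.152],[0,0,0]],
  [40,[0.12,-0.015,-0.152],[0,0,0]],
  [40,[0.245,-0.015,-0.152],[0,0,0]],
  [40,[0.245,-0.015,-0.152],[0,0,0]],
  [0,[0.245,-0.015,-0.152],[0,0,0]],
  [0,[0.245,-0.015,-0.152],[0,0,0]],
  [0,[0.245,-0.015,-0.152],[0,0,0]],
  [0,[0.245,-0.015,-0.152],[0,0,0]],
  [0,[0.245,-0.015,-0.152],[0,0,0]],
])

```text
time: 3.47
eef_pos: [0.5641, -0.1587, 0.0689]
tcp_rot: [0.545, -0.451, -0.544, -0.452]
contact_force: [2.4, 2.1, -5.2]
opening: 0.152
```

```bash
python3 -c "
from h import *
go([.5634-.186*.112,-.160+.112*.983,.067],100.7)"
```

```text
t 3.47 tcp [ 0.5641 -0.1587  0.0689] jaw 100.7 open 0.152 F [ 2.4  2.1 -5.2] q [-0.45  0.28  1.91  0.    0.95 -2.21]
shift [0.006 0.003 0.37 ] turn [-0.00000000e+00 -6.36619772e-05  1.40056350e-03]
```

>>> play_rows([
  [0,[0,0,0.04],[0,0,0]],
  [0,[0,0,0.1],[0,0,0]],
  [0,[0,0,0.16],[0,0,0]],
  [0,[0,0,0.22],[0,0,0]],
  [0,[0,0,0.28],[0,0,0]],
  [0,[0,0,0.32],[0,0,0]],
  [0,[0,0,0.35],[0,0,0]],
  [0,[0,0,0.37],[0,0,0]],
  [0,[0,0,0.38],[0,0,0]],
  [0,[0,0,0.38],[0,0,0]],
])

```text
time: 4.3
eef_pos: [0.5439, -0.0502, 0.0689]
tcp_rot: [0.548, -0.452, -0.542, -0.45]
contact_force: [4.5, -10.0, -6.2]
opening: 0.152
```

```bash
python3 -c "
from h import *
go([.5634-.186*.112,-.160+.112*.983,.067],100.7)"
```

```text
t 4.3 tcp [ 0.5439 -0.0502  0.0689] jaw 100.78 open 0.152 F [  4.5 -10.   -6.2] q [-0.28  0.2   2.01 -0.01  0.93 -2.03]
shift [0.006 0.004 0.002] turn [ 0.00095493 -0.00490197  0.00197352]
```

>>> play_rows([
  [50,[0,0,0.37],[0,0,0]],
  [50,[0,0,0],[0,0,0]],
  [50,[0,0,0],[0,0,0]],
  [50,[0,0,0],[0,0,0]],
  [50,[-0.12,0,0],[0,0,0]],
  [50,[-0.24,0,0],[0,0,0]],
  [50,[-0.36,0,0],[0,0,0]],
  [50,[-0.36,0,0],[0,0,0]],
])

```text
time: 4.97
eef_pos: [0.5467, -0.0478, 0.1855]
tcp_rot: [0.549, -0.449, -0.54, -0.454]
contact_force: [1.5, -0.1, 1.1]
opening: 0.502
```

```bash
python3 -c "
from h import *
go([.4755,.2235,.17],100.7)"
```

```text
t 4.97 tcp [ 0.5467 -0.0478  0.1855] jaw 100.71 open 0.502 F [ 1.5 -0.1  1.1] q [-0.27  0.04  1.94  0.    1.14 -2.03]
shift [0.045 0.066 0.933] turn [ 0.00012732 -0.00375606  0.00865803]
```

My first row there carried a stray +z shift, pushing against the stop. I'll move over to the cap, then check the guard in a picture.

>>> play_rows([
  [55,[0,0.066,0.93],[0,-0.004,0.0085]],
  [55,[0,0.066,0.93],[0,-0.004,0.0085]],
  [55,[0,0.066,0.93],[0,-0.004,0.0085]],
  [55,[0,0.066,0.93],[0,-0.004,0.0085]],
  [55,[0,0.066,0.93],[0,-0.004,0.0085]],
  [55,[0,0.066,0.93],[0,-0.004,0.0085]],
  [55,[0.04,0.066,0.93],[0,-0.004,0.0085]],
  [55,[0.04,0.066,0.93],[0,-0.004,0.0085]],
  [55,[0.04,0.066,0.93],[0,-0.004,0.0085]],
])

```text
time: 5.72
eef_pos: [0.4694, 0.2248, 0.1636]
tcp_rot: [-0.54, 0.453, 0.55, 0.447]
contact_force: [-0.1, 0.1, 0.3]
opening: 0.551
```

```bash
python3 - <<'E'
from h import *
go([.4755,.2235,.037],100.7)
a=[]
for n,x,y in(('top',100,150),('scene',175,150)):
    c=cams.read_camera(n);a.append(cv2.resize(c['color'][y:y+120,x:x+240,::-1],None,fx=3.3,fy=2.45*1.347/1.347 if 0 else 3.3/1.32,interpolation=cv2.INTER_CUBIC) if 0 else cv2.resize(c['color'][y:y+115,x:x+306 if n=='scene' else x+306,::-1],None,fx=2.6,fy=2.6,interpolation=cv2.INTER_CUBIC))
cv2.imwrite('pics/m1.png',np.vstack(a))
E
```

```text
t 5.72 tcp [0.4694 0.2248 0.1636] jaw 100.91 open 0.551 F [-0.1  0.1  0.3] q [ 0.25  0.02  2.01  0.01  1.13 -1.52]
shift [ 0.422 -0.026 -0.011] turn [ 0.00241916  0.0040107  -0.00961296]
```

View pics/m1.png

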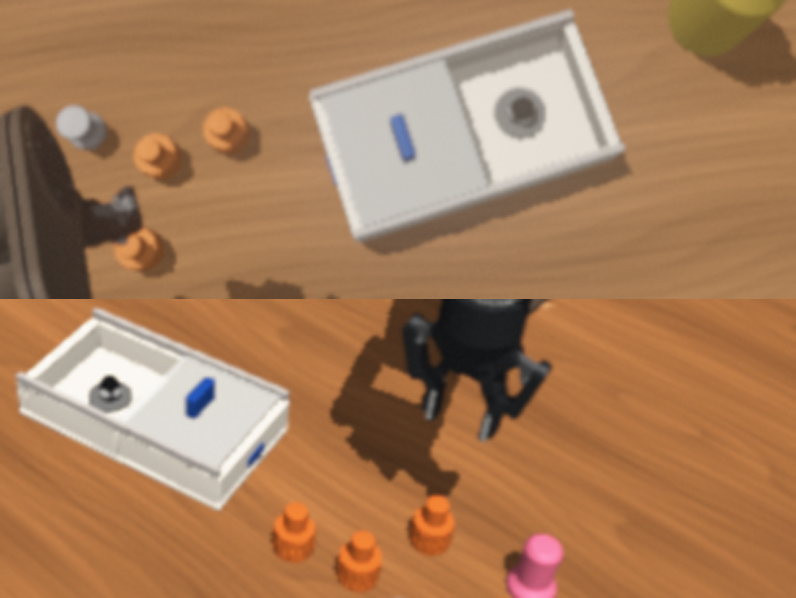

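The guard is fully open: in the top half of the picture the handle is at (402,137) and the neck, now uncovered, at (521,108). The target cap is still standing and the others haven't moved. I'll descend and grip the knob.

>>> play_rows([
  [55,[0.1,-0.026,-0.011],[0.002,0.004,-0.0096]],
  [55,[0.2,-0.026,-0.011],[0.002,0.004,-0.0096]],
  [55,[0.3,-0.026,-0.011],[0.002,0.004,-0.0096]],
  [55,[0.38,-0.026,-0.011],[0.002,0.004,-0.0096]],
  [55,[0.422,-0.026,-0.011],[0.002,0.004,-0.0096]],
  [55,[0.422,-0.026,-0.011],[0.002,0.004,-0.0096]],
  [55,[0.422,-0.026,-0.011],[0.002,0.004,-0.0096]],
])

```text
time: 6.4
eef_pos: [0.4781, 0.2211, 0.0375]
tcp_rot: [0.544, -0.452, -0.543, -0.453]
contact_force: [0.4, 0.1, 0.2]
opening: 0.548
```

```bash
python3 - <<'E'
from h import *
go([.4755,.2235,.037],100.7)
T=cams.read_camera('top');S=cams.read_camera('scene')
a=cv2.resize(T['color'][170:210,280:320,::-1],None,fx=10,fy=10,interpolation=cv2.INTER_CUBIC)
b=cv2.resize(S['color'][170:210,197:237,::-1],None,fx=10,fy=10,interpolation=cv2.INTER_CUBIC)
c=cv2.resize(S['color'][205:255,310:390,::-1],None,fx=10,fy=10,interpolation=cv2.INTER_CUBIC)
cv2.imwrite('pics/m2.png',np.vstack([np.hstack([a,b]),cv2.resize(c,(800,500))[:200] if 0 else cv2.resize(c,(320,200)) if 0 else np.hstack([cv2.resize(c,(320,200)),np.zeros((200,480,3),np.uint8)])]))
E
```

```text
t 6.4 tcp [0.4781 0.2211 0.0375] jaw 100.42 open 0.548 F [0.4 0.1 0.2] q [ 0.24  0.21  2.06 -0.    0.86 -1.51]
shift [0.002 0.007 0.01 ] turn [-0.00305577 -0.          0.00108225]
```

View pics/m2.png

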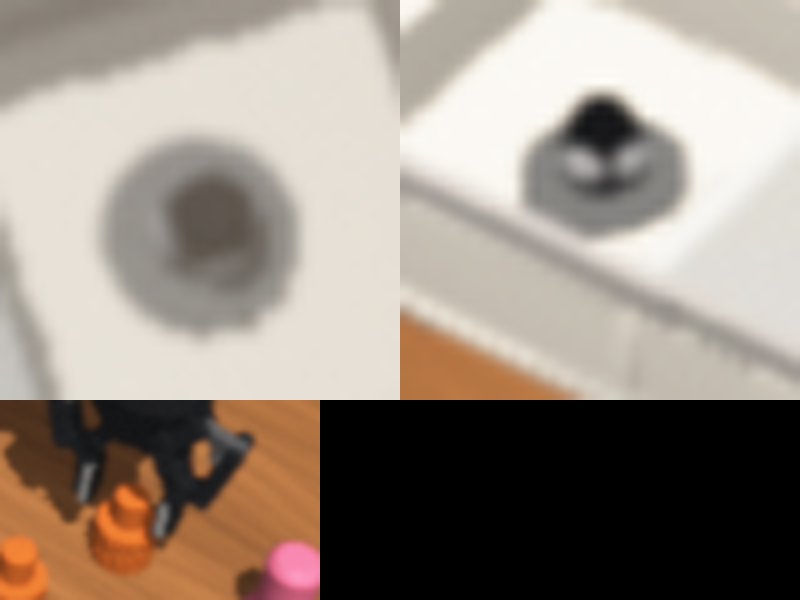

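The fingers straddle the knob (bottom crop, knob at (130,500)). The seat centre reads (200,232) in the top crop and (205,178) in the scene crop. I'll close the gripper and work out the neck position.

>>> play_rows([
  [0,[0,0.005,0.005],[0,0,0]],
  [0,[0,0.005,0.005],[0,0,0]],
  [0,[0,0.005,0.005],[0,0,0]],
  [0,[0,0.005,0.005],[0,0,0]],
  [0,[0,0.005,0.005],[0,0,0]],
  [0,[0,0.005,0.005],[0,0,0]],
  [0,[-0.1,0.005,0.005],[0,0,0]],
  [0,[-0.2,0.005,0.005],[0,0,0]],
  [0,[-0.4,0.005,0.005],[0,0,0]],
  [0,[-0.4,0.005,0.005],[0,0,0]],
], force=60)

```text
time: 7.33
eef_pos: [0.4776, 0.2236, 0.1623]
tcp_rot: [0.546, -0.449, -0.542, -0.454]
contact_force: [1.5, 0.5, 0.3]
opening: 0.254
```

```bash
python3 - <<'E'
from h import *
T=cams.read_camera('top');S=cams.read_camera('scene')
f=lambda p,o:(np.array(p)+.5)/10-.5+np.array(o)
print('seat',atz(T,f((200,232),(280,170)),.012),atz(S,f((205,178),(197,170)),.012))
print('neck',atz(T,f((213,208),(280,170)),.036),atz(S,f((202,106),(197,170)),.037))
go([.5664,-.176,.16],100.7)
print('predicted px of TCP', [pix(c,ctrl.get_state()['eef_pos']) for c in (T,S)])
c=cv2.resize(S['color'][130:250,270:430,::-1],None,fx=5,fy=5,interpolation=cv2.INTER_CUBIC)
cv2.imwrite('pics/m3.png',c)
E
```

```text
seat [ 0.56615531 -0.17704198  0.012     ] [ 0.56998725 -0.17088499  0.012     ]
neck [ 0.56717011 -0.17742924  0.036     ] [ 0.56614473 -0.17462312  0.037     ]
t 7.43 tcp [0.4785 0.2238 0.1625] jaw 100.53 open 0.258 F [-0.8 -0.4 -0.6] q [ 0.25  0.02  2.   -0.    1.1  -1.51]
shift [ 0.008 -0.044 -1.364] turn [-0.0018462   0.00031831  0.0077031 ]
predicted px of TCP [array([[135.55359025, 238.85352018]]), array([[348.68678875, 200.4302727 ]])]
```

View pics/m3.png

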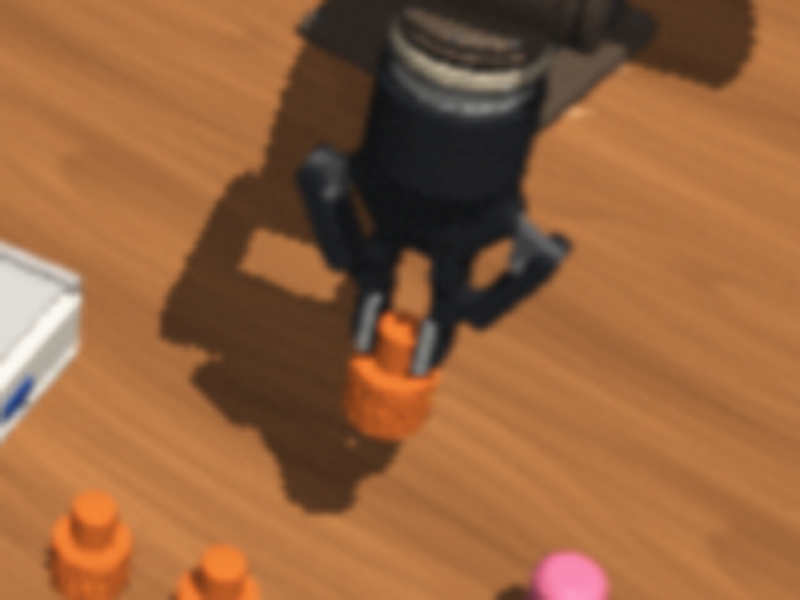

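The cap is held upright by its knob. The neck estimates agree with the station fit at about (0.567,-0.176). Next is transport.

>>> play_rows([
  [0,[0,-0.02,-0.9],[0,0,0]],
  [0,[0,-0.02,-0.9],[0,0,0]],
  [0,[0,-0.02,-0.9],[0,0,0]],
  [0,[0,-0.02,-0.9],[0,0,0]],
  [0,[0,-0.02,-0.9],[0,0,0]],
  [0,[0,-0.02,-0.9],[0,0,0]],
  [0,[0,-0.02,-0.9],[0,0,0]],
  [0,[0,-0.02,-0.9],[0,0,0]],
  [0,[0,-0.02,-0.9],[0,0,0]],
  [0,[0,-0.02,-0.9],[0,0,0]],
])

```text
time: 8.27
eef_pos: [0.5297, -0.0406, 0.1557]
tcp_rot: [-0.543, 0.452, 0.544, 0.452]
contact_force: [0.0, 0.6, -1.1]
opening: 0.257
```

```bash
python3 -c "
from h import *
go([.5685,-.1757,.11],100.7)"
```

```text
t 8.27 tcp [ 0.5297 -0.0406  0.1557] jaw 100.52 open 0.257 F [ 0.   0.6 -1.1] q [-0.27  0.05  1.99  0.    1.1  -2.02]
shift [ 0.152 -0.045 -0.467] turn [-0.00203718  0.00095493 -0.00038197]
```

>>> play_rows([
  [0,[0,-0.045,-0.467],[0,0,0]],
  [0,[0,-0.045,-0.467],[0,0,0]],
  [0,[0,-0.045,-0.467],[0,0,0]],
  [0,[0,-0.045,-0.467],[0,0,0]],
  [0,[0.05,-0.045,-0.467],[0,0,0]],
  [0,[0.1,-0.045,-0.467],[0,0,0]],
  [0,[0.152,-0.045,-0.467],[0,0,0]],
  [0,[0.152,-0.045,-0.467],[0,0,0]],
  [0,[0.152,-0.045,-0.467],[0,0,0]],
])

```text
time: 9.02
eef_pos: [0.5687, -0.1746, 0.1101]
tcp_rot: [-0.543, 0.451, 0.545, 0.452]
contact_force: [0.4, -0.5, -1.3]
opening: 0.253
```

```bash
python3 - <<'E'
from h import *
go([.5685,-.1757,.078],100.7)
T=cams.read_camera('top');S=cams.read_camera('scene')
a=[cv2.resize(c['color'][y:y+60,x:x+40,::-1],None,fx=10,fy=10,interpolation=cv2.INTER_CUBIC) for c,x,y in((T,275,160),(S,200,140))]
cv2.imwrite('pics/m4.png',np.hstack(a))
E
```

```text
t 9.02 tcp [ 0.5687 -0.1746  0.1101] jaw 100.62 open 0.253 F [ 0.4 -0.5 -1.3] q [-0.47  0.24  1.87  0.    1.04 -2.23]
shift [ 0.107  0.001 -0.004] turn [-0.00089127  0.00152789 -0.00070028]
```

View pics/m4.png

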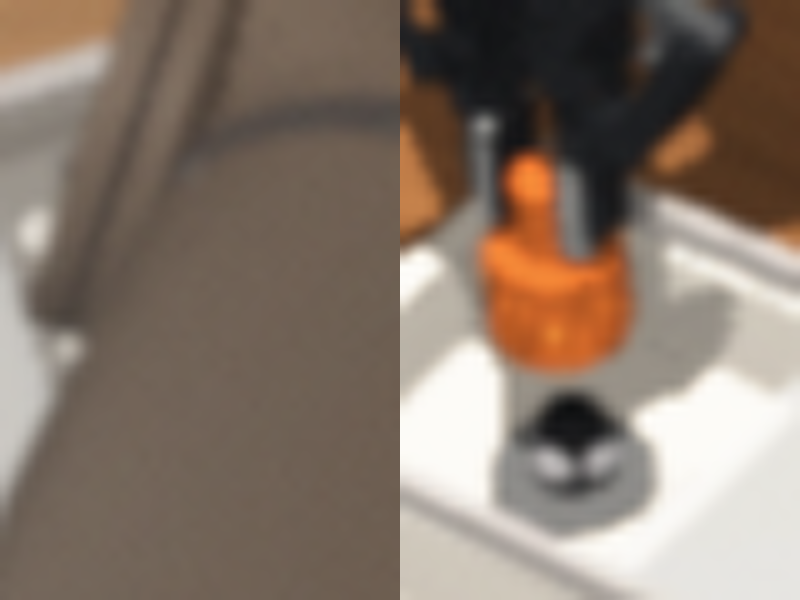

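Scene crop: the cap's skirt spans columns 487–633 with its lowest edge at (560,372), above the neck top near (572,400).

```bash
python3 - <<'E'
from h import *
S=cams.read_camera('scene')
g=lambda P:((pix(S,P)-[200,140])+.5)*10-.5
n=[.5664,-.176]
for nm,z in(('necktop',.038),('seat',.012),('cap bottom',.073),('shoulder',.106),('knobtop',.131)): print(nm,g(n+[z]).round())
print('dx,dy px per 1mm',g([.5674,-.176,.073])-g(n+[.073]),g([.5664,-.175,.073])-g(n+[.073]))
a=np.linspace(0,6.28,60)
def ext(x,y,r,z):
    q=g(np.c_[x+r*np.cos(a),y+r*np.sin(a),0*a+z]);return q.min(0).round(),q.max(0).round()
print('skirt bot',ext(*n,.0215,.073),'skirt top',ext(*n,.0215,.106),'seat',ext(*n,.027,.012))
E
```

```text
necktop [[168. 402.]]
seat [[172. 465.]]
cap bottom [[162. 315.]]
shoulder [[157. 230.]]
knobtop [[152. 163.]]
dx,dy px per 1mm [[-2.46744154  1.5536524 ]] [[2.26751035 1.52249426]]
skirt bot (array([ 90., 269.]), array([234., 362.])) skirt top (array([ 83., 184.]), array([230., 277.])) seat (array([ 85., 406.]), array([260., 525.]))
```

The alignment is within about 1 mm, well inside the 6 mm lead-in. I'll descend until just above the balls and check the force.

>>> play_rows([
  [0,[0.04,0.002,0],[0,0,0]],
  [0,[0.08,0.002,0],[0,0,0]],
  [0,[0.11,0.002,0],[0,0,0]],
  [0,[0.13,0.002,0],[0,0,0]],
  [0,[0.14,0.002,0],[0,0,0]],
  [0,[0.14,0.002,0],[0,0,0]],
], force=90)

```text
time: 9.67
eef_pos: [0.5682, -0.1765, 0.068]
tcp_rot: [-0.543, 0.452, 0.544, 0.452]
contact_force: [-0.2, 0.2, -0.7]
opening: 0.245
```

```bash
python3 -c "
from h import *
go([.568,-.1752,.048],100.7)"
```

```text
t 9.67 tcp [ 0.5682 -0.1765  0.068 ] jaw 100.5 open 0.245 F [-0.2  0.2 -0.7] q [-0.47  0.3   1.89  0.    0.96 -2.23]
shift [ 0.067 -0.     0.004] turn [-0.00222817  0.00101859 -0.00025465]
```

>>> play_rows([
  [0,[0.012,0,0],[0,0,0]],
  [0,[0.024,0,0],[0,0,0]],
  [0,[0.036,0,0],[0,0,0]],
  [0,[0.048,0,0],[0,0,0]],
  [0,[0.056,0,0],[0,0,0]],
  [0,[0.06,0,0],[0,0,0]],
  [0,[0.06,0,0],[0,0,0]],
])

```text
time: 10.25
eef_pos: [0.5687, -0.1765, 0.0514]
tcp_rot: [-0.544, 0.452, 0.544, 0.452]
contact_force: [-3.1, 1.2, 2.6]
opening: 0.246
```

```bash
python3 -c "
from h import *
go([.568,-.1752,.048],100.7)"
```

```text
t 10.25 tcp [ 0.5687 -0.1765  0.0514] jaw 100.51 open 0.246 F [-3.1  1.2  2.6] q [-0.47  0.32  1.89  0.    0.93 -2.23]
shift [0.011 0.001 0.005] turn [-0.00210085  0.00063662  0.00031831]
```

>>> play_rows([
  [0,[0.006,0.003,0],[0,0,0]],
  [0,[0.01,0.003,0],[0,0,0]],
  [0,[0.014,0.003,0],[0,0,0]],
  [0,[0.014,0.003,0],[0,0,0]],
])

```text
time: 10.58
eef_pos: [0.5689, -0.1766, 0.0513]
tcp_rot: [-0.544, 0.451, 0.544, 0.453]
contact_force: [-10.3, 4.5, 19.0]
opening: 0.246
```

```bash
python3 -c "
from h import *
go([.568,-.1752,.048],100.7)"
```

```text
t 10.58 tcp [ 0.5689 -0.1766  0.0513] jaw 100.52 open 0.246 F [-10.3   4.5  19. ] q [-0.47  0.32  1.89  0.    0.93 -2.23]
shift [0.011 0.002 0.005] turn [-0.00197352  0.00095493  0.00057296]
```

```bash
python3 - <<'E'
from h import *
S=cams.read_camera('scene')
go([.568,-.1752,.048],100.7);print(ctrl.get_state()['wrist_torque'])
cv2.imwrite('pics/m5.png',cv2.resize(S['color'][150:210,185:245,::-1],None,fx=10,fy=10,interpolation=cv2.INTER_CUBIC))
g=lambda P:((pix(S,P)-[185,150])+.5)*10-.5
a=np.linspace(0,6.28,120)
def ext(r,z):
    q=g(np.c_[.5664+r*np.cos(a),-.176+r*np.sin(a),0*a+z]);return q.min(0).round(),q.max(0).round()
for d in(0,.002,.008): print(d,'bot',ext(.0215,.012+d),'shoulder',ext(.0215,.045+d),'knob',ext(.012,.07+d))
print('seat',ext(.027,.012))
E
```

```text
t 10.63 tcp [ 0.5689 -0.1766  0.0512] jaw 100.52 open 0.245 F [-8.3  5.7 18.2] q [-0.47  0.32  1.89  0.    0.93 -2.23]
shift [0.011 0.002 0.005] turn [-0.00197352  0.00095493  0.00063662]
[1.07175014 1.66454465 0.03327542]
0 bot (array([253., 318.]), array([392., 412.])) shoulder (array([246., 238.]), array([388., 332.])) knob (array([273., 196.]), array([353., 249.]))
0.002 bot (array([252., 313.]), array([392., 407.])) shoulder (array([246., 233.]), array([388., 327.])) knob (array([272., 191.]), array([353., 244.]))
0.008 bot (array([251., 299.]), array([391., 393.])) shoulder (array([244., 219.]), array([387., 312.])) knob (array([271., 176.]), array([352., 228.]))
seat (array([235., 306.]), array([410., 425.]))
```

View pics/m5.png

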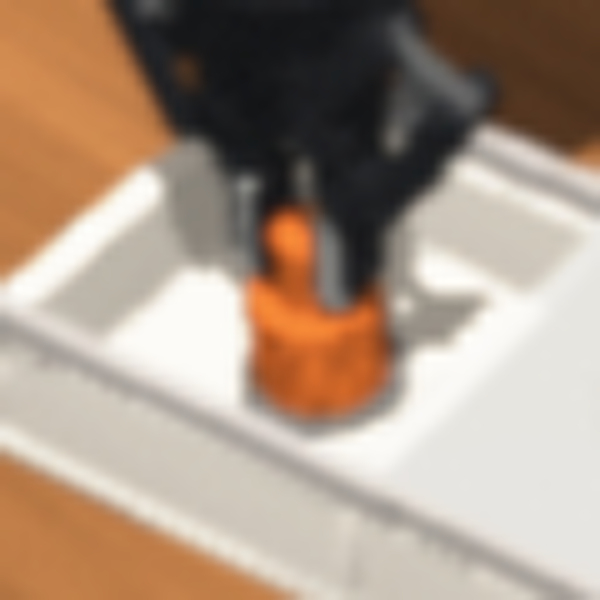

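The cap sits at seat level: its lower edge is at y ≈ 416, against a predicted 412 plus the usual 8 px bias. Lateral load is about 10 N. I'll ease the target inward and press a little more.

>>> play_rows([
  [0,[0,0.003,0.002],[0,0,0]],
  [0,[0,0.005,0.004],[0,0,0]],
  [0,[0,0.005,0.004],[0,0,0]],
])

```text
time: 10.88
eef_pos: [0.5684, -0.1765, 0.0512]
tcp_rot: [0.545, -0.451, -0.542, -0.453]
contact_force: [-5.5, 3.9, 14.6]
opening: 0.246
```

```bash
python3 -c "
from h import *
go([.568,-.1752,.048],100.7);print(ctrl.get_state()['wrist_torque'])"
```

```text
t 10.88 tcp [ 0.5684 -0.1765  0.0512] jaw 100.51 open 0.246 F [-5.5  3.9 14.6] q [-0.47  0.32  1.89  0.    0.92 -2.23]
shift [0.011 0.001 0.005] turn [-0.00210085 -0.00108225  0.00311944]
[0.65253734 1.011663   0.00799746]
```

>>> play_rows([
  [0,[0.003,0.003,0.002],[0,0,0]],
  [0,[0.005,0.004,0.004],[0,0,0]],
  [0,[0.005,0.004,0.004],[0,0,0]],
  [0,[0.005,0.004,0.004],[0,0,0]],
  [0,[0.005,0.004,0.004],[0,0,0]],
  [0,[0.005,0.004,0.004],[0,0,0]],
])

```text
time: 11.38
eef_pos: [0.5683, -0.1764, 0.0511]
tcp_rot: [0.546, -0.451, -0.541, -0.453]
contact_force: [-5.0, 3.5, 17.3]
opening: 0.242
```

```bash
python3 - <<'E'
from h import *
go([.568,-.1752,.048],100.7);print(ctrl.get_state()['wrist_torque'])
S=cams.read_camera('scene')
a=cv2.resize(S['color'][150:210,185:245,::-1],None,fx=9,fy=9,interpolation=cv2.INTER_CUBIC)
b=cv2.resize(S['color'][:,150:420,::-1],(380,540))
cv2.imwrite('pics/m6.png',np.hstack([a,b])[:,:800])
E
```

```text
t 11.38 tcp [ 0.5683 -0.1764  0.0511] jaw 100.52 open 0.242 F [-5.   3.5 17.3] q [-0.47  0.32  1.9   0.    0.92 -2.23]
shift [0.01  0.    0.004] turn [-0.00203718 -0.00248282  0.00458366]
[ 0.4651185   0.95125583 -0.01346426]
```

View pics/m6.png

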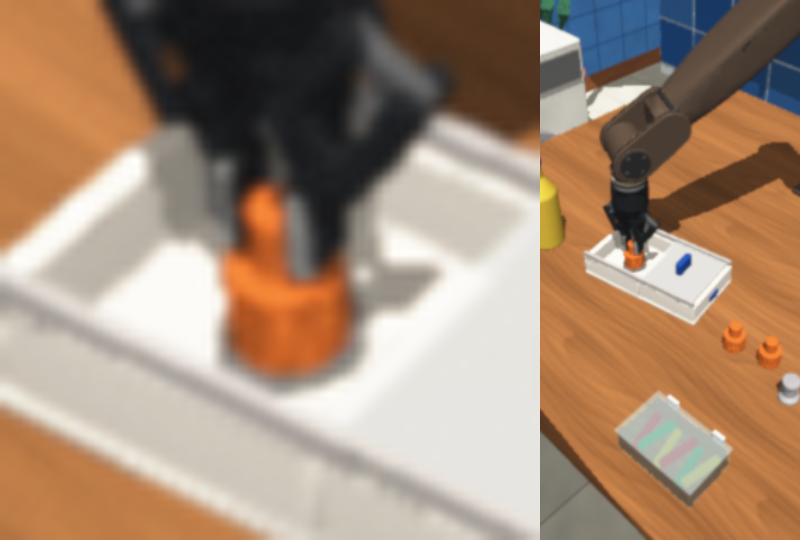

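```bash
python3 -c "
from h import *
print(ctrl.sign_off());go([.568,-.1752,.048])"
```

```text
the job is handed in; nothing more can be done
None
the job is handed in; nothing more can be done
```

I slid the guard open by its blue handle to the end stop. I then took the orange cap nearest the base, put it over the filler neck and pressed it down past the click. I handed in with the gripper still holding the cap and pushing down; `sign_off` gave no verdict.

**Last checks**
- **Guard:** the final picture shows it open, and earlier it had travelled about 110 mm from its measured 16 mm start.
- **Cap:** it met a rigid stop, with the tool height unchanged to about 0.1 mm as the downward push rose from 3 to 19 N, so I take it to be on the seat. The push was 17 N at hand-in, well above the 4 N needed. In the picture the cap sits at seat level and upright, to within about 1 mm.
- **Other things:** those visible in the last picture stood where they were. The lint base, one orange look-alike and most of the bottle were out of frame then, and the arm went near none of them after the earlier pictures.

**What disagreed**
- **Tool height:** it stopped about 1.5 mm higher than I predicted from the grasp, probably from the gripping height.
- **Sideways load:** about 6 N remained at the end. I had eased it down from about 11 N.
- **Stray command:** when letting go of the handle, one row pushed the guard briefly against its stop. A picture afterwards showed no harm.

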